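# Turn the gem carousel to the green stones

### The arm

A 6-joint arm with a two-finger parallel gripper is mounted at the origin on the work surface. World frame = base frame: x ahead of the robot, y to its left, z up, the work surface at z = 0. Lengths are in mm, angles in rad, forces in N, time in s.
With the tool pointing down it reaches from about 350 to 975 mm from the base axis. Payload 7.1 kg.
Tool frame: the origin (TCP) lies at the very end of the fingers, on their centre line; the grasp point (between the pads) lies 19 mm behind it; z points along the fingers, y is the direction in which the jaws open and shut (so a half turn about z gives the same grasp; the last joint's range is limited). The gripper opens to 88 mm and grips with 3 to 60 N. Pads are 20 mm wide; open, the fingers measure 115 mm over their backs; the gripper's body (75 mm by 178 mm) begins 61 mm behind the grasp point.
Start: joints at [-1.302, 0.423, 1.63, -0, 1.089, -0.019], TCP at [177.42, -599.272, 222.675] pointing down, gripper open.
Joint ranges: [-3, 3], [-0.9, 2.11], [0.09, 2.58], [-1.31, 4.45], [0.11, 2.69], [-2.54, 2.54]. Speed limits (rad/s): [2.39, 2.39, 3.01, 3.14, 3.14, 3.14].

### API

Orientations are given as a rotation vector (axis times angle).
In Python, from workcell import ctrl, imaging gives the robot as it stands. The module is installed in compiled form; this text tells all that it offers.
- The arm moves only by the shell command python3 -m pendant 'ROWS'. ROWS is JSON, a list of rows, each an object with "turn": the turn, a rotation vector about the world's x, y, z in rad, a list of three; "dp": the shift along the world's x, y, z in m, a list of three; "claw": the finger opening in m, from 0 to 0.0878. A call has 1 to 8 rows; each row is the pose to reach, as a shift and turn from the pose commanded when the call began; what a row does not reach only later rows make up. A row lasts 1/10 s, in which the tool goes at most 50 mm and 8.59 degrees, less where a joint would pass 70% of its speed; a pose out of reach is approached as far as the arm can. A call with a gripper value outside its range is refused whole. The fingers move at their own pace and stop on an object; the grip force is fixed at half the most. Time passes only in rows, so rows that repeat a pose let the fingers close. It gives the time, the measured TCP pose, the force and the opening at its end, in the units of the state.
- ctrl.get_obs(): the state, without advancing time (a new reading comes with each control period).
- imaging.get_image(name): name is "scene" or "top" or "wrist"; returns a dict with "pixels" (400x640x3 uint8, blue, green, red), "fov_y" (degrees; the focal length in pixels is half the picture's height over the tangent of half this angle, whatever the lens; pixels are square), "cx", "cy" (the principal point, pixels), "xyz" and "rotation" of the camera in the world. Camera axes: x right, y up, looking along -z (the intrinsics and any distortion apply to the point x, -y, -z); pixel columns grow to the right and rows downward; lengths in mm; the calibration is good to about 2 mm. A picture is of the moment at which its call begins. There is no depth.
- ctrl.close_job(): hands the job in, once; it reports no verdict.
The state is a dict: "t": time; "qpos": joint angles; "qvel": joint speeds; "joint_torque": joint torques, N m; "ee_pos": TCP position; "orientation": TCP orientation; "ft_force": force on the tool from outside, world axes, zero at the start; "moment": the same for the moment, N m; "width": finger opening in mm.
Only numpy, scipy, OpenCV 4.12 (cv2) and the standard library are available. Lean on these libraries where they do the work, as an engineer would, in place of code of your own. Each camera call takes 0.05 s, during which the arm holds its last target.

### The job

Turn the black gem carousel by pushing its lobed rim sideways with a fingertip until the jar of green stones faces the white sorting pad, squarely in line with the middle of the pad, and leave it standing still there. Push gently and turn it without whirling, pinch nothing, and do not touch or lift any of the jars; leave everything else on the desk where it lies.

Things in the scene. Friction and masses are not known exactly. Their poses are not given: they have to be found in the camera images.
- carousel: turning tray, black, underside 28 mm and top 50 mm above the desk: a disc of radius 82 mm with five round lobes of radius 36 mm centred 90 mm from the axis (rim radius 126 mm). Between lobes the rim dips in: five open notches, each with room for a circle of 54 mm centred 110 mm from the axis. Origin on the axis, at the underside, z up; lobes at 36, 108, 180, 252, 324 degrees from its own x axis.
- carousel_base: the carousel's fixed round aluminium foot, 144 mm across and 8 mm high, narrowing to 90 mm; origin at its centre, on the desk. The tray turns on it about the vertical, either way without end, resists with about 0.05 N m (0.5 N at the rim) and stops almost at once when no longer pushed. Each lobe bears a 5 mm high ring, the cup of one jar.
- jar_green: gem jar, loose: a low round open white pot, 46 mm across, 20 mm tall, filled with green stones. Origin at the centre of its underside, z up. It stands in one of the five cups of the carousel, top 70 mm above the desk, and rides round with it; which cup varies. Not to be touched. This is the jar that must face the pad.
- jar_red: gem jar, loose: a low round open white pot, 46 mm across, 20 mm tall, filled with red stones. Origin at the centre of its underside, z up. It stands in one of the five cups of the carousel, top 70 mm above the desk, and rides round with it; which cup varies. Not to be touched.
- jar_blue: gem jar, loose: a low round open white pot, 46 mm across, 20 mm tall, filled with blue stones. Origin at the centre of its underside, z up. It stands in one of the five cups of the carousel, top 70 mm above the desk, and rides round with it; which cup varies. Not to be touched.
- jar_amber: gem jar, loose: a low round open white pot, 46 mm across, 20 mm tall, filled with amber stones. Origin at the centre of its underside, z up. It stands in one of the five cups of the carousel, top 70 mm above the desk, and rides round with it; which cup varies. Not to be touched.
- jar_purple: gem jar, loose: a low round open white pot, 46 mm across, 20 mm tall, filled with purple stones. Origin at the centre of its underside, z up. It stands in one of the five cups of the carousel, top 70 mm above the desk, and rides round with it; which cup varies. Not to be touched.
- pad: the white sorting pad lying fixed on the desk beside the carousel, 140 mm (x) by 200 mm (y), 8 mm thick, with cream facing. Origin at the centre of its underside; its x axis points level from the middle of the pad to the carousel's axis, 220 mm away, y along its long side. Its long edge lies 24 mm from the outermost reach of the lobes. A jar facing the pad has its centre on this x axis, 130 mm from the pad's origin.
- ring_cone: loose wooden ring cone, 79 mm tall, foot 46 mm across, with a gold ring with a light blue stone on it, standing about 0.2 m from the carousel's axis. Origin at the centre of its underside. To be left alone.
- gem_box: loose open white square box, 56 mm by 56 mm, 20 mm tall, with pale stones in it, about 0.2 m from the carousel's axis on the other side. Origin at the centre of its underside. To be left alone.
- tweezers: loose steel tweezers, 138 mm long, 13 mm wide, 6 mm high, lying on the desk near the carousel, on the side away from the pad. Origin near the middle, at the underside; x along it. To be left alone.
Not all that is in view belongs to the job. Several things look just like the pad: the one meant starts nearest to the robot's base.

How it is judged (in metres and radians):
On the way:
1. a finger pushes the carousel's tray (contact force between the fingers and carousel above 0.2 N), for 0.02 s.
At the end, for the whole second after the job is handed in: The green jar's centre is within 16 mm of the pad's centre line (about 10 degrees of turn), on the side nearest the pad; the carousel is at rest; all five jars stand upright in their cups; ring cone, gem box and tweezers are within 12 mm of where they were (y of jar_green in the frame of pad between -0.016 and 0.016 m and x of jar_green in the frame of pad below 0.15 m and z of jar_green in the frame of carousel between 0.018 and 0.026 m and horizontal distance between jar_green and carousel between 0.083 and 0.097 m and angle between each of jar_green, jar_red, jar_blue, jar_amber, jar_purple's own z axis and vertical below 0.08 rad and z of jar_red in the frame of carousel between 0.018 and 0.026 m and horizontal distance between jar_red and carousel between 0.083 and 0.097 m and z of jar_blue in the frame of carousel between 0.018 and 0.026 m and horizontal distance between jar_blue and carousel between 0.083 and 0.097 m and z of jar_amber in the frame of carousel between 0.018 and 0.026 m and horizontal distance between jar_amber and carousel between 0.083 and 0.097 m and z of jar_purple in the frame of carousel between 0.018 and 0.026 m and horizontal distance between jar_purple and carousel between 0.083 and 0.097 m and angular speed of carousel below 0.05 rad/s and distance of each of ring_cone, gem_box, tweezers from where it was at the start of the episode below 0.012 m); the robot touches nothing.
It fails at once if a jar is touched by the robot (contact force between any of the fingers, the arm and jar_green above 0.3 N or contact force between any of the fingers, the arm and jar_red above 0.3 N or contact force between any of the fingers, the arm and jar_blue above 0.3 N or contact force between any of the fingers, the arm and jar_amber above 0.3 N or contact force between any of the fingers, the arm and jar_purple above 0.3 N).
It fails at once if a jar is lifted out of its cup, or tipped (z of any of jar_green, jar_red, jar_blue, jar_amber, jar_purple in the frame of carousel above 0.03 m or angle between any of jar_green, jar_red, jar_blue, jar_amber, jar_purple's own z axis and vertical above 0.25 rad).
It fails at once if the carousel is pinched or shoved hard (a finger force over 15 N) (contact force between the fingers and carousel above 15 N).
It fails at once if the carousel is whirled round (faster than 3 rad/s) (angular speed of carousel above 3 rad/s).
It fails at once if the ring cone, gem box or tweezers are disturbed (distance of any of ring_cone, gem_box, tweezers from where it was at the start of the episode above 0.012 m).
It also fails if it takes over 51 s, if anything falls off the work surface, if the arm or the gripper's body presses on something with over 40 N, if the wrist force passes 120 N, or if a joint passes its speed limit or range.

## Working session

There is one attempt and no reset: what is moved stays moved. The work goes in short steps, Python scripts to look and compute and a shell command to move; the robot and the scene stay as the last step left them, time stands still between calls to the robot, and variables do not carry over. Pictures are saved under pics/ and viewed, and the job is handed in when it is done.

```bash
mkdir -p pics
cat > h.py <<'E'
import numpy as np, cv2
from workcell import ctrl, imaging
def grab(n,f):
    d=imaging.get_image(n); cv2.imwrite('pics/'+f,d['pixels']); 
    np.save('pics/'+f[:-4]+'.npy',d,allow_pickle=True); return d
def load(f): return np.load('pics/'+f+'.npy',allow_pickle=True).item()
def ray(d,u,v,z):
    f=200/np.tan(np.radians(d['fov_y'])/2)
    c=np.array([(u-d['cx'])/f,-(v-d['cy'])/f,-1.])
    R=np.array(d['rotation']); 
    w=R@c; o=np.array(d['xyz']); return o+w*(z-o[2])/w[2]
E
python3 - <<'E'
from h import *
for n in ['scene','top','wrist']:
    d=grab(n,n+'0.png'); print(n,{k:v for k,v in d.items() if k!='pixels'})
print(ctrl.get_obs())
E
```

```text
scene {'fov_y': 54.65563915181019, 'cx': 315.02604590508207, 'cy': 207.36414607082105, 'xyz': array([1077.19867705, -121.87689334,  611.44356758]), 'rotation': array([0.66234552, 0.4830527 , 1.18391787])}
top {'fov_y': 50.65449098241641, 'cx': 328.3485984060373, 'cy': 200.32996180234176, 'xyz': array([484.41180511,  33.32419046, 850.19023259]), 'rotation': array([ 0.04799846, -0.09370343, -1.5514121 ])}
wrist {'fov_y': 68.56438478998408, 'cx': 322.45269761913465, 'cy': 199.0951337525787, 'xyz': array([ 242.91490777, -578.73508206,  383.99086721]), 'rotation': array([-0.21445488,  0.16146795, -1.2759904 ])}
{'t': 0.15, 'qpos': array([-1.30198930e+00,  4.23697584e-01,  1.63046914e+00, -7.11442672e-06,
        1.08859928e+00, -1.90179924e-02]), 'qvel': array([ 0.00108265, -0.00095555, -0.00087889,  0.0015963 , -0.00098623,
       -0.00149828]), 'joint_torque': array([ 1.67239225e-03, -5.44983530e+01, -2.73917770e+01,  6.45150268e-02,
        2.04808766e-02, -6.60383125e-05]), 'ee_pos': array([ 177.31937872, -598.88776661,  222.07791372]), 'orientation': array([-3.10796414e+00, -4.50393771e-01,  2.39327668e-04]), 'ft_force': array([-0.25643219,  0.28599531, -0.10928972]), 'moment': array([-0.01612486, -0.02058869, -0.00854364]), 'width': 87.70612602544024}
```

```bash
sed -i "s/R=np.array(d\['rotation'\]);/R=cv2.Rodrigues(np.array(d['rotation']))[0]/" h.py; cat h.py | tail -4
```

```text
f=200/np.tan(np.radians(d['fov_y'])/2)
    c=np.array([(u-d['cx'])/f,-(v-d['cy'])/f,-1.])
    R=cv2.Rodrigues(np.array(d['rotation']))[0] 
    w=R@c; o=np.array(d['xyz']); return o+w*(z-o[2])/w[2]
```

View pics/top0.png

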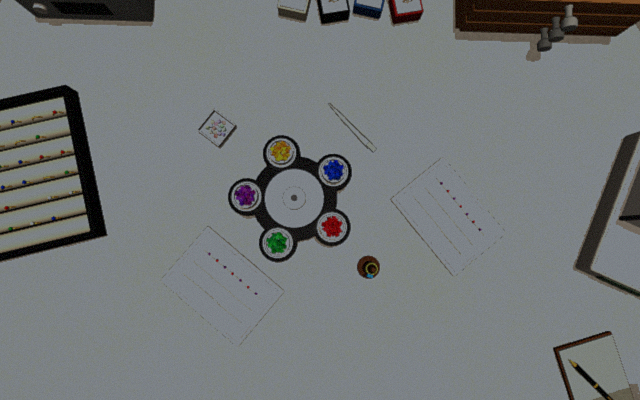

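View pics/scene0.png

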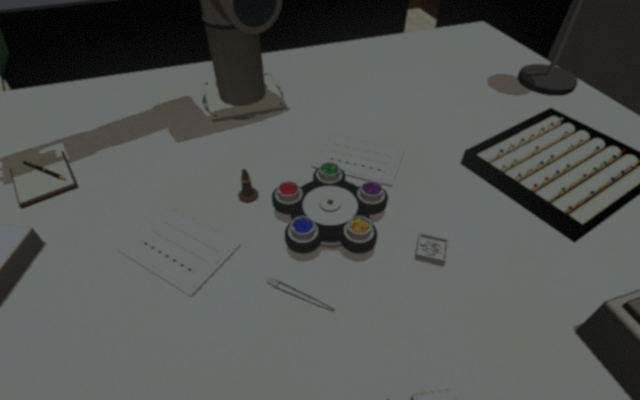

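Run:
```python
from h import *
d=load('top0'); im=d['pixels']; hsv=cv2.cvtColor(im,cv2.COLOR_BGR2HSV)
for n,lo,hi in [('green',45,75),('red',176,180),('blue',105,125),('amber',15,30),('purple',135,155)]:
    m=cv2.inRange(hsv,(lo,110,40),(hi,255,255)); m[:,:215]=0;m[:,360:]=0;m[:120]=0;m[270:]=0
    if n=='red': pass
    p=np.argwhere(m)[:,::-1]; c=np.median(p,axis=0); print(n,len(p),c,ray(d,*c,66)[:2])
print('axis',ray(d,294,198,50))
for q in [(224,285),(448,216)]:
    w=ray(d,*q,8);print('pad',q,w,np.hypot(*w[:2]))
for c in [(163,278),(209,226),(284,292),(239,345)]: print(ray(d,*c,8)[:2])
for n,c,z in [('box',(217,128),10),('cone',(368,266),30),('tw',(330,104),3),('tw',(375,150),3)]: print(n,ray(d,*c,z)[:2])
g=cv2.convertScaleAbs(im[110:360,150:520],alpha=1.8); cv2.imwrite('pics/crop0.png',cv2.resize(g,(740,500)))
```

```text
green 282 [277. 242.] [476.89499071 104.29026292]
red 165 [331. 226.] [508.06053075   5.30643927]
blue 278 [333. 170.] [613.07310632   3.2506382 ]
amber 252 [281. 151.] [647.00774094 101.50963861]
purple 249 [245. 194.] [564.53167051 165.92702569]
axis [560.37800184  75.87112583  50.        ]
pad (224, 285) [391.12363471 210.34841796   8.        ] 444.099262069142
pad (448, 216) [ 534.05963786 -232.002014      8.        ] 582.2753912828122
[402.9612742  328.80300561]
[505.55674673 244.22327085]
[379.19469238  93.18731266]
[277.36206675 177.16159977]
box [702.61500912 236.02360231]
cone [433.40264025 -68.59868288]
tw [760.43398914   9.17065311]
tw [666.55128471 -84.35413513]
```

View pics/crop0.png

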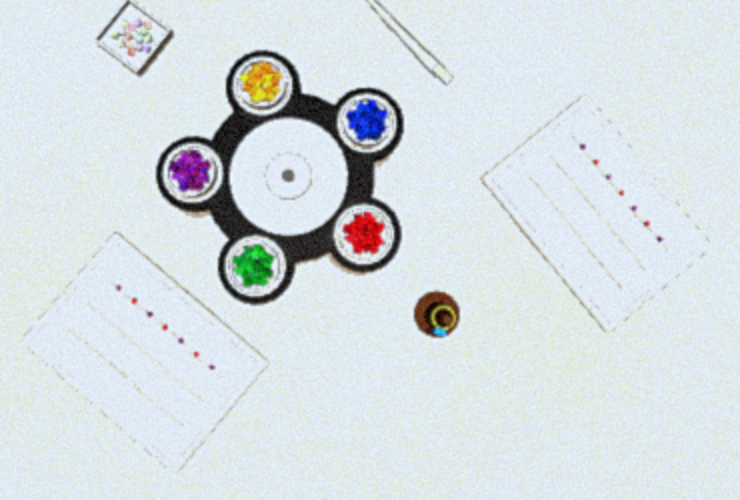

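The jar row offset is about −20.6° (clockwise). Two things look like the pad. The left one at (224,285) is 444 mm from the base and about 217 mm from the carousel axis. The right one at (448,216) is 582 mm from the base and 309 mm from the axis. I choose the left one, and the crop confirms it.

The green jar is at (277,242), bearing 161.6° about the axis, and the pad's line is at about 141°. I'll enter the notch between red and blue from the free −y side and push the red lobe toward −x.

```bash
python3 -m pendant '[{"dp":[0.024,0.036,0],"turn":[0,0,-0.06],"claw":0},{"dp":[0.048,0.072,0],"turn":[0,0,-0.12],"claw":0},{"dp":[0.072,0.108,0],"turn":[0,0,-0.18],"claw":0},{"dp":[0.096,0.144,0],"turn":[0,0,-0.24],"claw":0},{"dp":[0.120,0.180,0],"turn":[0,0,-0.30],"claw":0},{"dp":[0.144,0.216,0],"turn":[0,0,-0.36],"claw":0},{"dp":[0.168,0.252,0],"turn":[0,0,-0.42],"claw":0},{"dp":[0.192,0.288,0],"turn":[0,0,-0.5],"claw":0}]'
```

```text
t: 0.95
ee_pos: [370.0, -309.7, 222.7]
orientation: [-3.123, 0.337, 0.0]
ft_force: [0.8, -0.5, 0.7]
width: 26.9
```

```bash
python3 -m pendant '[{"dp":[0.024,0.035,0],"turn":[0,0,0],"claw":0},{"dp":[0.048,0.070,0],"turn":[0,0,0],"claw":0},{"dp":[0.072,0.105,0],"turn":[0,0,0],"claw":0},{"dp":[0.096,0.140,0],"turn":[0,0,0],"claw":0},{"dp":[0.120,0.175,0],"turn":[0,0,0],"claw":0},{"dp":[0.144,0.210,0],"turn":[0,0,0],"claw":0},{"dp":[0.168,0.243,0],"turn":[0,0,0],"claw":0},{"dp":[0.190,0.274,0],"turn":[0,0,0],"claw":0}]'
python3 -m pendant '[{"dp":[0,0,-0.03],"turn":[0,0,0],"claw":0},{"dp":[0,0,-0.06],"turn":[0,0,0],"claw":0},{"dp":[0,0,-0.09],"turn":[0,0,0],"claw":0},{"dp":[0,0,-0.09],"turn":[0,0,0],"claw":0}]'
python3 - <<'E'
from h import *
for n in ['scene','top','wrist']: d=grab(n,n+'1.png')
s=load('scene1')['pixels'][100:300,200:460]
cv2.imwrite('pics/s1c.png',cv2.convertScaleAbs(cv2.resize(s,None,fx=2.5,fy=2.5),alpha=1.8))
w=load('wrist1')['pixels'];cv2.imwrite('pics/w1c.png',cv2.convertScaleAbs(w,alpha=1.8))
E
```

```text
t: 1.75
ee_pos: [560.2, -35.5, 222.5]
orientation: [-3.124, 0.332, 0.0]
ft_force: [0.9, -0.4, 0.2]
width: 0.5
t: 2.15
ee_pos: [556.4, -36.8, 129.0]
orientation: [3.124, -0.332, -0.012]
ft_force: [-0.4, 0.3, 0.6]
width: 0.7
```

View pics/s1c.png

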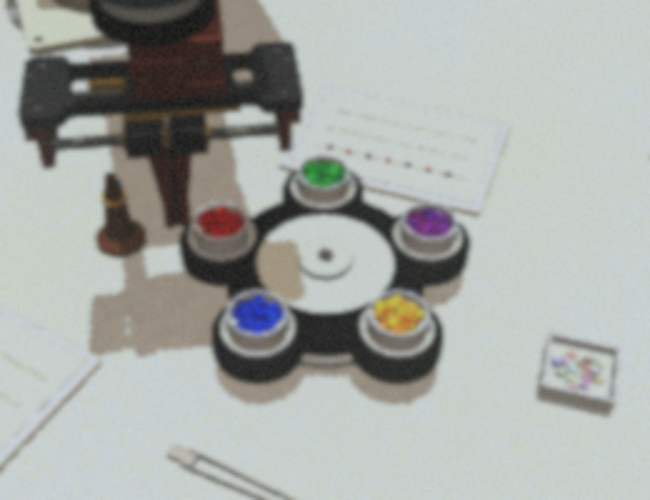

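View pics/w1c.png

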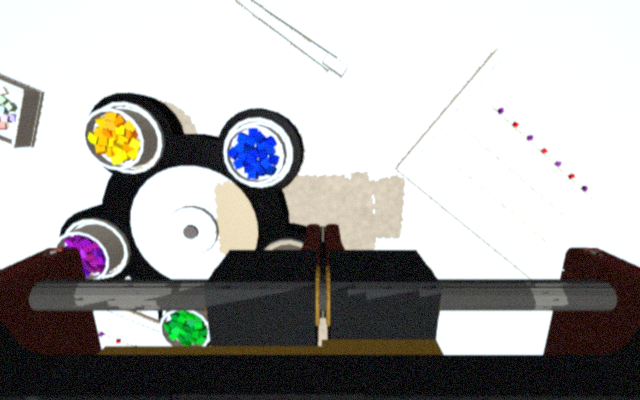

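Run:
```python
from h import *
d=load('scene1')
for u,v in [(47,165),(285,150),(175,225)]:
    for z in (130,150,170,190): print((u,v),ray(d,u/2.5+200,v/2.5+100,z).round())
o=ctrl.get_obs();print(o['ee_pos'],o['orientation'])
```

```text
(47, 165) [ 469. -118.  130.]
(47, 165) [ 494. -119.  150.]
(47, 165) [ 519. -119.  170.]
(47, 165) [ 545. -119.  190.]
(285, 150) [510.  62. 130.]
(285, 150) [534.  54. 150.]
(285, 150) [557.  47. 170.]
(285, 150) [581.  39. 190.]
(175, 225) [566. -41. 130.]
(175, 225) [588. -44. 150.]
(175, 225) [609. -47. 170.]
(175, 225) [630. -51. 190.]
[560.07604773 -37.38526737 133.65182535] [-3.12387685e+00  3.32863113e-01 -1.55386123e-03]
```

Tip is over the open notch between red and blue at about (560,−37). The hanging brackets are at z≈180, so they will clear the jars. Descending.

```bash
python3 -m pendant '[{"dp":[0,0,-0.02],"turn":[0,0,0],"claw":0},{"dp":[0,0,-0.04],"turn":[0,0,0],"claw":0},{"dp":[0,0,-0.06],"turn":[0,0,0],"claw":0},{"dp":[0,0,-0.075],"turn":[0,0,0],"claw":0},{"dp":[0,0,-0.09],"turn":[0,0,0],"claw":0},{"dp":[0,0,-0.097],"turn":[0,0,0],"claw":0},{"dp":[0,0,-0.097],"turn":[0,0,0],"claw":0}]'
python3 - <<'E'
from h import *
for n in ['scene','top']: d=grab(n,n+'2.png')
s=load('scene2')['pixels'][100:300,200:460]
cv2.imwrite('pics/s2c.png',cv2.convertScaleAbs(cv2.resize(s,None,fx=2.5,fy=2.5),alpha=1.8))
print(ctrl.get_obs()['ee_pos'])
E
```

```text
t: 3.0
ee_pos: [559.1, -37.3, 35.1]
orientation: [3.124, -0.333, -0.002]
ft_force: [0.2, 0.0, -0.3]
width: 0.4
[559.79033244 -37.32115078  36.03114101]
```

View pics/s2c.png

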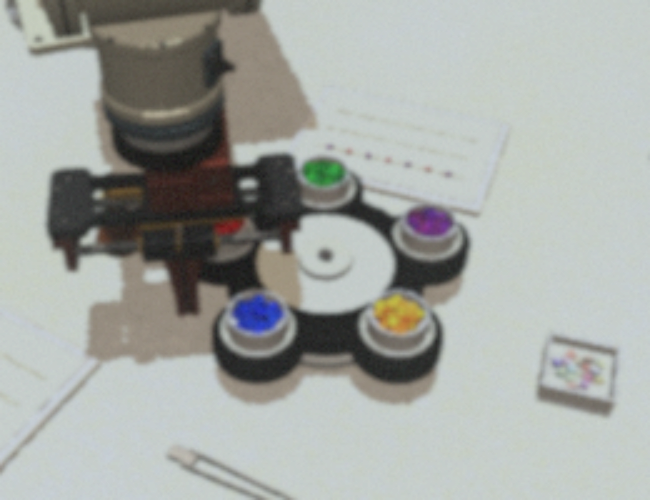

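Run:
```python
from h import *
d=load('scene2')
for u,v in [(148,260),(178,252),(211,253),(72,268),(286,252),(188,312)]:
    print((u,v),[ray(d,u/2.5+200,v/2.5+100,z).round().tolist() for z in (36,70,80,90,100)])
```

```text
(148, 260) [[501.0, -56.0, 36.0], [535.0, -60.0, 70.0], [545.0, -61.0, 80.0], [555.0, -62.0, 90.0], [565.0, -63.0, 100.0]]
(178, 252) [[500.0, -30.0, 36.0], [534.0, -36.0, 70.0], [544.0, -37.0, 80.0], [554.0, -39.0, 90.0], [564.0, -40.0, 100.0]]
(211, 253) [[510.0, -4.0, 36.0], [543.0, -11.0, 70.0], [553.0, -13.0, 80.0], [563.0, -15.0, 90.0], [573.0, -17.0, 100.0]]
(72, 268) [[490.0, -118.0, 36.0], [525.0, -118.0, 70.0], [535.0, -118.0, 80.0], [545.0, -118.0, 90.0], [555.0, -118.0, 100.0]]
(286, 252) [[529.0, 56.0, 36.0], [561.0, 46.0, 70.0], [571.0, 43.0, 80.0], [580.0, 39.0, 90.0], [590.0, 36.0, 100.0]]
(188, 312) [[568.0, -39.0, 36.0], [598.0, -44.0, 70.0], [607.0, -45.0, 80.0], [616.0, -47.0, 90.0], [625.0, -48.0, 100.0]]
```

```bash
python3 -m pendant '[{"dp":[-0.006,0.005,0],"turn":[0,0,0],"claw":0},{"dp":[-0.012,0.008,0],"turn":[0,0,0],"claw":0},{"dp":[-0.018,0.0095,0],"turn":[0,0,0],"claw":0},{"dp":[-0.0235,0.0105,0],"turn":[0,0,0],"claw":0},{"dp":[-0.029,0.012,0],"turn":[0,0,0],"claw":0},{"dp":[-0.034,0.0137,0],"turn":[0,0,0],"claw":0},{"dp":[-0.038,0.015,0],"turn":[0,0,0],"claw":0},{"dp":[-0.038,0.015,0],"turn":[0,0,0],"claw":0}]'
cat >> h.py <<'E'
A=np.array([561.9,76.06])
def meas(f,z=66):
    d=grab('top',f); im=d['pixels']; hsv=cv2.cvtColor(im,cv2.COLOR_BGR2HSV)
    for n,lo,hi in [('green',45,75),('red',176,180),('blue',105,125),('amber',15,30),('purple',135,155)]:
        m=cv2.inRange(hsv,(lo,110,40),(hi,255,255)); m[:,:215]=0;m[:,360:]=0;m[:120]=0;m[270:]=0
        p=np.argwhere(m)[:,::-1]
        if len(p)<40: print(n,len(p)); continue
        c=np.median(p,axis=0); w=ray(d,*c,z)[:2]-A; print(n,len(p),c,(w+A).round(1),'ang',(np.degrees(np.arctan2(w[1],w[0]))%360).round(1),'r',np.hypot(*w).round(1))
    o=ctrl.get_obs();print(o['t'],o['ee_pos'],o['ft_force'])
E
python3 -c "
from h import *
meas('top3.png')"
```

```text
t: 3.9
ee_pos: [520.6, -22.1, 35.6]
orientation: [3.124, -0.333, -0.002]
ft_force: [-0.6, 0.5, -0.3]
width: 0.5
green 282 [266. 237.] [485.7 124.7] ang 147.4 r 90.4
red 3
blue 21
amber 253 [292. 149.] [651.3  81. ] ang 3.2 r 89.5
purple 249 [247. 183.] [585.2 162.9] ang 75.0 r 89.9
3.95 [521.00897318 -22.1814713   35.61679807] [ 0.19047656 -0.1451488   0.15624724]
```

Green is now at 147.2°, turning smoothly, with about 6° still to go.

```bash
python3 -m pendant '[{"dp":[-0.003,0.0013,0],"turn":[0,0,0],"claw":0},{"dp":[-0.006,0.0028,0],"turn":[0,0,0],"claw":0},{"dp":[-0.009,0.0044,0],"turn":[0,0,0],"claw":0},{"dp":[-0.0103,0.0051,0],"turn":[0,0,0],"claw":0},{"dp":[-0.0103,0.0051,0],"turn":[0,0,0],"claw":0},{"dp":[-0.0103,0.0051,0],"turn":[0,0,0],"claw":0}]'
python3 -c "
from h import *
meas('top4.png')"
```

```text
t: 4.55
ee_pos: [511.1, -17.1, 35.7]
orientation: [-3.124, 0.333, 0.0]
ft_force: [-1.2, 0.5, 0.1]
width: 0.8
green 285 [263. 234.] [491.1 130.4] ang 142.5 r 89.2
red 2
blue 74 [340. 178.] [598.2 -10.1] ang 292.8 r 93.5
amber 255 [296. 149.] [651.5  73.5] ang 358.4 r 89.6
purple 249 [248. 179.] [592.7 161.3] ang 70.1 r 90.7
4.6 [511.12976322 -17.14428156  35.66148164] [ 0.21191187  0.51334216 -0.82002446]
```

142.4° against a pad bearing of 140.4–141.7°: in line. Backing off to the notch middle, then up and away.

```bash
python3 -m pendant '[{"dp":[0.004,-0.004,0],"turn":[0,0,0],"claw":0},{"dp":[0.009,-0.008,0],"turn":[0,0,0],"claw":0},{"dp":[0.013,-0.012,0],"turn":[0,0,0],"claw":0},{"dp":[0.013,-0.012,0],"turn":[0,0,0],"claw":0},{"dp":[0.013,-0.012,0.03],"turn":[0,0,0],"claw":0},{"dp":[0.013,-0.012,0.07],"turn":[0,0,0],"claw":0},{"dp":[0.013,-0.012,0.11],"turn":[0,0,0],"claw":0},{"dp":[0.013,-0.012,0.15],"turn":[0,0,0],"claw":0}]'
python3 -m pendant '[{"dp":[-0.015,-0.035,0.01],"turn":[0,0,0],"claw":0},{"dp":[-0.03,-0.07,0.02],"turn":[0,0,0],"claw":0},{"dp":[-0.045,-0.105,0.03],"turn":[0,0,0],"claw":0},{"dp":[-0.06,-0.14,0.03],"turn":[0,0,0],"claw":0},{"dp":[-0.08,-0.175,0.03],"turn":[0,0,0],"claw":0},{"dp":[-0.1,-0.21,0.03],"turn":[0,0,0],"claw":0},{"dp":[-0.1,-0.21,0.03],"turn":[0,0,0],"claw":0},{"dp":[-0.1,-0.21,0.03],"turn":[0,0,0],"claw":0}]'
python3 - <<'E'
from h import *
meas('top5.png')
d=load('top5');im=d['pixels']
g=np.array([0.,0])
cv2.imwrite('pics/c5.png',cv2.resize(cv2.convertScaleAbs(im[90:360,150:520],alpha=1.8),(740,540)))
grab('scene','scene5.png'); s=load('scene5')['pixels'][100:300,200:460]
cv2.imwrite('pics/s5c.png',cv2.convertScaleAbs(cv2.resize(s,None,fx=2.5,fy=2.5),alpha=1.8))
E
```

```text
t: 5.4
ee_pos: [523.6, -29.2, 187.0]
orientation: [-3.124, 0.333, 0.001]
ft_force: [0.5, -0.3, 1.0]
width: 1.2
t: 6.2
ee_pos: [423.7, -239.7, 215.7]
orientation: [-3.123, 0.337, -0.0]
ft_force: [-0.1, -0.6, -0.0]
width: 0.5
green 284 [262.5 234. ] [491.1 131.3] ang 142.0 r 89.8
red 156 [321. 237.] [487.4  23.5] ang 215.2 r 91.2
blue 283 [340. 184.] [586.9 -10.3] ang 286.1 r 89.9
amber 253 [296. 149.] [651.5  73.5] ang 358.4 r 89.6
purple 246 [248. 179.] [592.7 161.3] ang 70.1 r 90.7
6.25 [ 424.08797356 -238.97949061  215.62418614] [-0.0953813  -0.10203064  0.11259461]
```

View pics/c5.png

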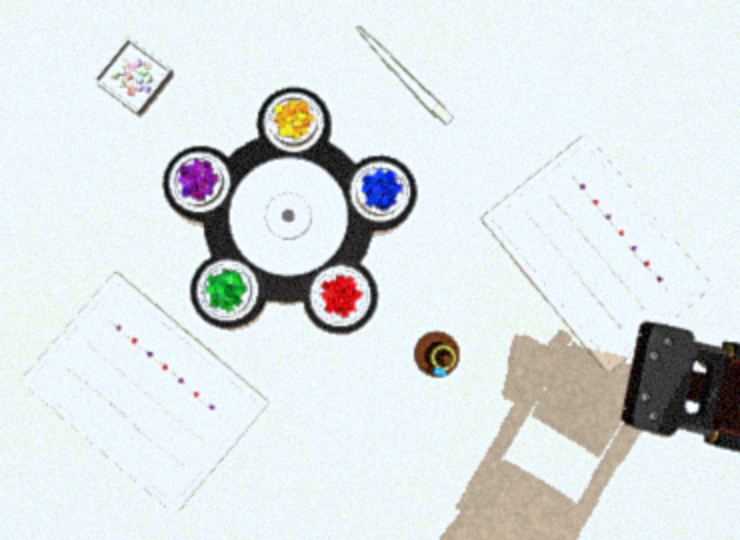

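View pics/s5c.png

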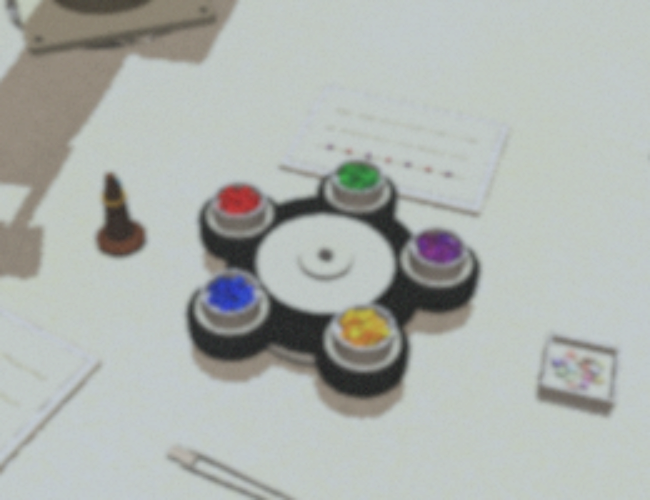

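The carousel rests with green at about 142° facing the left pad, roughly 0–2° from its line. All five jars stand in their cups, and the cone, box and tweezers haven't moved. The arm is clear.

```bash
python3 -c "
from workcell import ctrl
print(ctrl.close_job())"
```

```text
the job is handed in; nothing more can be done
None
```

The green jar now faces the white pad nearest the robot's base, and the job is handed in. `close_job` gives no verdict, so this rests on my own last measurements.

- **What I did:** I put the closed fingertips in the notch between the red and blue lobes. I pushed the red lobe about 20° clockwise in two slow stages, looked after each, then backed off, lifted straight up and moved clear.
- **Alignment:** The green jar sits at a bearing of about 142° from the carousel axis, 90 mm out. The pad's centre line came out at 140.4–141.7° depending on whether I used its edges or its centre. That puts the jar at most about 3 mm off the line, against the 16 mm allowed.
- **Rest and surroundings:** The carousel was standing still. Four of the five jars measured the same within 0.5° before and after I withdrew the finger; the red jar was hidden before. In the last pictures all five jars stand in their cups and the cone, box and tweezers look unmoved; I did not re-measure them.
- **Forces:** Wrist readings between moves stayed at about 1.3 N or less. The robot touches nothing, and it took about 6 s of the 51 s.
- **Disagreement:** While the arm partly hid the blue jar, it read 292.8° instead of 286°. This cleared once the arm moved away.

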